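Put two insect setting boards away on a pile of unknown height

ROBOT

A 6-joint arm with a two-finger parallel gripper is mounted at the origin on the work surface. World frame = base frame: x ahead of the robot, y to its left, z up, the work surface at z = 0. Lengths are in m, angles in rad, forces in N, time in s.
With the tool pointing down it reaches from about 0.3 to 0.775 m from the base axis. Payload 14.6 kg.
Tool frame: the origin (TCP) lies on the mounting face of the last link; the fingertips stand 199 mm ahead of it and the grasp point (between the pads) lies 180 mm ahead of it; z points along the fingers, y is the direction in which the jaws open and shut (so a half turn about z gives the same grasp; the last joint's range is limited). The gripper opens to 94 mm and grips with 3 to 60 N. Pads are 16 mm wide; open, the fingers measure 119 mm over their backs; the gripper's body (75 mm by 177 mm) begins 78 mm behind the grasp point.
Start: joints at [1.206, 0.3, 1.521, -0, 1.321, -0.067], TCP at [0.161, 0.526, 0.405] pointing down, gripper open.
Joint ranges: [-3.03, 3.03], [-0.79, 2.21], [0.23, 2.52], [-1.04, 4.18], [0, 3.07], [-2.55, 2.55]. Speed limits (rad/s): [2.22, 2.22, 2.57, 3.14, 3.14, 3.14].

INTERFACE

Orientations are given as [roll, pitch, yaw] about the fixed x, y, z axes, in that order (R = Rz(yaw) Ry(pitch) Rx(roll)).
In Python, from station import sensors, vision, job gives the robot as it stands. The module is installed in compiled form; this text tells all that it offers.
- The arm moves only by the tool arm_command, never from a script. Its argument "plan" is one flat list of numbers, 5 for each row, row after row: the closure, from -1 (fully open) to 1 (shut), so that 0 is half open, then the shift along the world's x, y, z scaled (see below), then the turn about the world's z scaled (see below). A call has 1 to 20 rows; each row is the pose to reach, as a shift and turn from the pose commanded when the call began; what a row does not reach only later rows make up. The controller multiplies each number of a shift by 400 mm and each number of a turn by 120 degrees. A row lasts 1/10 s, in which the tool goes at most 50 mm and 8.59 degrees, less where a joint would pass 70% of its speed; a pose out of reach is approached as far as the arm can. A call with a number of a shift or a turn outside -1 to 1 is refused whole. A call with a gripper value outside its range is refused whole. The fingers move at their own pace and stop on an object; "newtons" is the grip in N (left out, the last holds). Time passes only in rows, so rows that repeat a pose let the fingers close. It gives the time, the measured TCP pose, the force and the opening at its end, in the units of the state.
- sensors.get_obs(): the state, without advancing time (a new reading comes with each control period).
- vision.camera(name): name is "scene" or "top" or "wrist"; returns the picture (420x560x3 uint8, blue, green, red); there is no depth.
- vision.camera_params(name): a dict with "intrinsics" (3x3 intrinsics, pixels), "rvec" (rotation vector, rad) and "tvec" (3), from world to camera coordinates, as OpenCV has them. Camera axes: x right, y down, z forward; pixel columns grow to the right and rows downward; lengths in m; the calibration is good to about 2 mm. A picture is of the moment at which its call begins: read the wrist's pose just before it. camera_params takes no time and is no camera call; for the wrist camera it gives the pose at the moment of the call.
- job.hand_in(): hands the job in, once; it reports no verdict.
Trained networks look in the newest picture that a camera, given by its name, has taken for a name from the list of things; names that differ only in an ending like _2 or _b are one class to them, and where a whole thing is asked for, a point or a joint stands for the part that bears it (a point fixed in the world has none). Each returns a list of dicts, best first, with "confidence" (0 to 1); they miss things now and then, are a little off and sometimes report something else, mostly with a low value. They report only what shows in the picture. A call takes as long as a camera call.
- vision.search_frame(name, camera): "at" ([row, column] in pixels, amid what is visible of it).
- vision.silhouettes(name, camera): "mask" (420x560 bool, what is visible of it) and "at" ([row, column] in pixels, amid what is visible of it).
- vision.pinpoint(name, camera): "at" ([row, column] in pixels: a listed point, or the origin of a listed thing).
The state is a dict: "time_s": time; "qpos": joint angles; "joint_vel": joint speeds; "tau": joint torques, N m; "ee_pos": TCP position; "eef_rot": TCP orientation; "force": force on the tool from outside, world axes, zero at the start; "moment": the same for the moment, N m; "grip_width": finger opening in m.
Only numpy, scipy, OpenCV 4.12 (cv2) and the standard library are available. Lean on these libraries where they do the work, as an engineer would, in place of code of your own. Each camera call takes 0.05 s, during which the arm holds its last target.

TASK

Put the two wooden setting boards away on the pile in the grey rack, groove up: first the broad one, centred and square between the rack's end panels, then the narrow one centred on top of it and lying the same way. Nobody knows how high the pile is, so feel for its top: lower each board until it touches and only then let go, neither dropping it nor pressing hard. Leave the jar, the tray and the mouse where they are.

Things in the scene. Friction and masses are not known exactly. Their poses are not given: they have to be found in the camera images.
- broad_center (a point): broad setting board, 150 x 58 x 16 mm, about 100 g: pale wooden slab, flat underside, square edges, a groove 8 mm wide and 8 mm deep along its upper face. This point is the board's centre, half-way up, 8 mm above its underside; x along its length, y across its width, z up. Starts lying groove up on the desk, left or right of the rack.
- narrow_center (a point): narrow setting board, 120 x 40 x 16 mm, about 70 g: pale wooden slab, flat underside, square edges, a groove 8 mm wide and 8 mm deep along its upper face. This point is the board's centre, half-way up, 8 mm above its underside; x along its length, y across its width, z up. Starts lying groove up on the desk, left or right of the rack, on the other side from the broad one.
- rack: grey storage rack, fixed to the desk: foot plate 192 x 76 x 8 mm with an upright end panel (8 mm thick, 76 mm wide, top 97 mm above the desk) at each end, 166 mm clear between them, long sides open. Origin: centre of the underside of the foot plate, at desk height; x runs from panel to panel, y across, z up.
- pile_foot (a point): middle of the rack's foot plate, on its upper face, where the pile stands: a rigid pile of old setting boards, 150 x 58 to 60 mm, centred, lengthwise along the rack's x; it stays put. Its flat top lies somewhere between 24 and 67 mm above the desk, different each time and not reported.
- jar: bystander: closed glass jar, 60 mm across, 80 mm high, origin at the centre of its underside.
- tray: bystander: open cardboard tray, 110 x 85 x 35 mm, origin at the centre of its underside.
- mouse: bystander: black computer mouse, 100 x 58 x 32 mm, origin at the centre of its underside.

How it is judged:
By the outcome, as a careful person would: the job done as asked, in the order asked, and still so for the second after the job is handed in, with the robot touching nothing.
It also fails if it takes over 64 s, if anything falls off the work surface, if the arm or the gripper's body presses on something with over 40 N, if the wrist force passes 120 N, or if a joint passes its speed limit or range.

## Working session

There is one attempt and no reset: what is moved stays moved. The work goes in short steps, Python scripts to look and compute and a tool call to move; the robot and the scene stay as the last step left them, time stands still between calls to the robot, and variables do not carry over. Pictures are saved under pics/ and viewed, and the job is handed in when it is done.

Besides the shell and the picture viewer there is one more tool, called after ">>>" as name(argument=value, ...) on one line, values as JSON. arm_command: Moves the arm, as the interface text tells. Its arguments: {"type":"object","properties":{"plan":{"type":"array"},"newtons":{"type":"number"}},"required":["plan"]}

```bash
mkdir -p pics; cat > h.py <<'E'
import numpy as np, cv2
from station import sensors, vision, job
def P(cam):
    p=vision.camera_params(cam);R=cv2.Rodrigues(np.array(p['rvec'],float))[0];return np.array(p['intrinsics'],float),R,np.array(p['tvec'],float).ravel()
def w(cam,rc,z,pp=None):
    K,R,t=pp or P(cam);d=R.T@np.linalg.solve(K,[rc[1],rc[0],1]);c=-R.T@t
    return c+d*(z-c[2])/d[2]
def px(cam,X,pp=None):
    K,R,t=pp or P(cam);q=K@(R@np.array(X)+t);return q[1]/q[2],q[0]/q[2]
E
python3 - <<'E'
from h import *
for c in ['scene','top','wrist']:
    cv2.imwrite(f'pics/{c}0.png',vision.camera(c))
    K,R,t=P(c);print(c,-R.T@t,R[2],K[0,0])
o=sensors.get_obs();print(o)
for n in ['broad_center','narrow_center','rack','pile_foot','jar','tray','mouse']:
    for c in ['top','scene']:
        r=vision.pinpoint(n,c)
        z={'broad_center':.008,'narrow_center':.008,'pile_foot':.008}.get(n,0)
        for q in r[:2]: print(n,c,q['at'],round(q['confidence'],2),w(c,q['at'],z).round(3))
for n in ['broad_center','narrow_center','rack']:
    for q in vision.silhouettes(n,'top')[:2]:
        m=q['mask'].astype(np.uint8);cs=max(cv2.findContours(m,0,2)[0],key=cv2.contourArea)
        z=.016 if 'rack'!=n else .097
        pts=np.array([w('top',(p[0][1],p[0][0]),z)[:2] for p in cs],np.float32)
        print(n,q['confidence'],q['at'],cv2.minAreaRect(pts*1000))
print(sensors.get_obs()['time_s'])
E
```

```text
scene [1.13488501 0.30104298 0.74496319] [-0.57328686 -0.34179603 -0.74465942] 428.724930624166
top [ 0.31182818 -0.01152782  1.41834253] [ 0.22713999  0.00937641 -0.97381698] 530.9464927622556
wrist [0.09617993 0.54641214 0.38386869] [ 0.22381007 -0.07097081 -0.97204537] 368.54280573455173
{'time_s': 0.15, 'qpos': array([ 1.20640529e+00,  3.00329763e-01,  1.52145070e+00, -8.80432938e-06,
        1.32072067e+00, -6.65941598e-02]), 'joint_vel': array([ 4.44953468e-05, -2.38586055e-03, -2.19917310e-03, -8.22863540e-04,
        4.55943691e-04, -7.68806376e-04]), 'tau': array([-1.41688979e-03, -5.31955397e+01, -3.52823675e+01,  7.07778381e-02,
        2.35735456e-02, -3.47868558e-05]), 'ee_pos': array([0.16136733, 0.52576265, 0.40421894]), 'eef_rot': array([-3.14068562e+00, -5.19450909e-05,  2.84379794e+00]), 'force': array([ 0.18833838,  0.45678594, -0.59687147]), 'moment': array([-0.0087149 , -0.03887709, -0.02076057]), 'grip_width': 0.09409246275328145}
broad_center top [280.7, 396.0] 0.8 [ 0.475 -0.318  0.008]
broad_center scene [141.0, 204.5] 0.94 [ 0.488 -0.309  0.008]
narrow_cente
[... 546 characters left out ...]
.76  -0.199  0.   ]
tray scene [228.9, 173.2] 0.75 [ 0.753 -0.193  0.   ]
tray scene [282.8, 269.3] 0.15 [0.759 0.059 0.   ]
mouse scene [320.6, 383.9] 0.92 [0.717 0.284 0.   ]
broad_center 0.72 [279.4, 395.2] ((476.6895446777344, -320.3827209472656), (63.13508605957031, 153.46719360351562), 69.78861236572266)
narrow_center 0.98 [234.1, 145.5] ((560.7299194335938, 350.6689453125), (46.046199798583984, 124.47403717041016), 81.7566146850586)
rack 0.75 [274.9, 266.8] ((464.0554504394531, 28.845239639282227), (191.68434143066406, 73.3118896484375), 3.0187878608703613)
rack 0.52 [281.0, 397.1] ((466.4442138671875, -302.1683044433594), (59.4415283203125, 144.20803833007812), 69.67987060546875)
1.0
```

```bash
python3 - <<'E'
import cv2,numpy as np
a=cv2.imread('pics/top0.png');cv2.imwrite('pics/top0b.png',cv2.resize(a[120:400,80:480],(800,560),interpolation=cv2.INTER_CUBIC))
E
```

```text
(no output)
```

View pics/top0b.png

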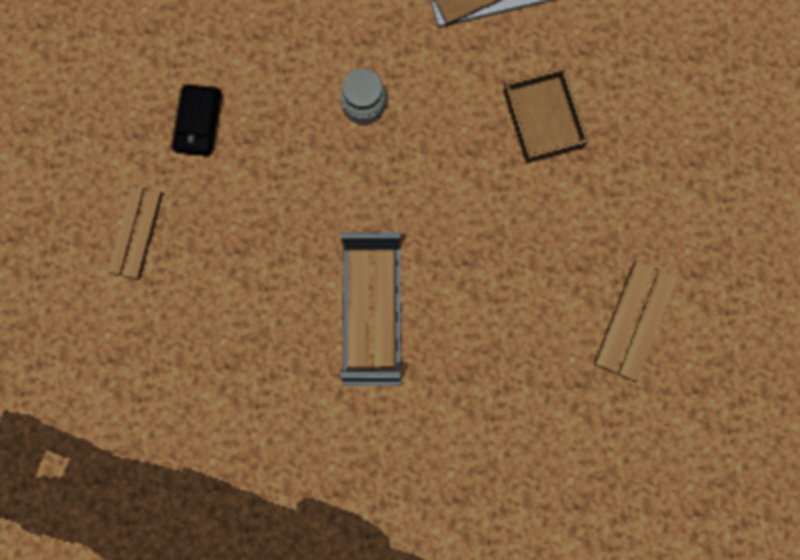

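View pics/scene0.png

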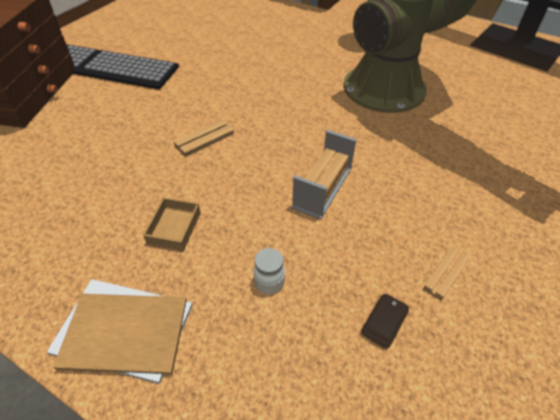

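The top view has the rack at about (275,266), the broad board at (280,396) to its right and the narrow board at (236,147) to its left. The mouse, jar and tray are further out. The scene view agrees. Next I'll refine the poses with the wrist camera, starting with the narrow board and moving on to the rack.

>>> arm_command(plan=[-1,0.98,-0.42,0,0,-1,0.98,-0.42,0,0,-1,0.98,-0.42,0,0,-1,0.98,-0.42,0,0,-1,0.98,-0.42,0,0,-1,0.98,-0.42,0,0,-1,0.98,-0.42,0,0,-1,0.98,-0.42,0,0,-1,0.98,-0.42,0,0,-1,0.98,-0.42,0,0,-1,0.98,-0.42,0,0])

```text
time_s: 2.1
ee_pos: [0.5535, 0.3576, 0.4042]
eef_rot: [-3.141, -0.001, 2.843]
force: [-0.2, 0.6, 0.1]
grip_width: 0.0942
```

```bash
cat >> h.py <<'E'
def rect(name,cam,z,save=None,k=0):
    pp=P(cam) ; im=vision.camera(cam)
    o=sensors.get_obs()
    if save: cv2.imwrite('pics/%s.png'%save,im)
    print('tcp',o['ee_pos'].round(4),o['eef_rot'].round(4),'v',abs(o['joint_vel']).max().round(4),'t',o['time_s'])
    for q in vision.silhouettes(name,cam)[:2]:
        m=q['mask'].astype(np.uint8);cs=max(cv2.findContours(m,0,2)[0],key=cv2.contourArea)
        pts=np.array([w(cam,(p[0][1],p[0][0]),z,pp)[:2] for p in cs],np.float32)
        print(name,round(q['confidence'],2),np.round(q['at']),cv2.minAreaRect(pts*1000))
    for q in vision.pinpoint(name,cam)[:2]: print('pin',q['at'],round(q['confidence'],2),w(cam,q['at'],z if z>.02 else .008,pp).round(4))
    return im,pp
E
python3 - <<'E'
from h import *
rect('narrow_center','wrist',.016,'w1')
E
```

```text
tcp [0.5529 0.3581 0.4045] [-3.1414e+00 -4.0000e-04  2.8441e+00] v 0.0161 t 2.15
narrow_center 0.93 [192. 279.] ((558.7659301757812, 353.890625), (40.149208068847656, 120.59673309326172), 80.82389831542969)
pin [190.9, 279.5] 0.78 [0.558  0.3565 0.008 ]
```

View pics/w1.png

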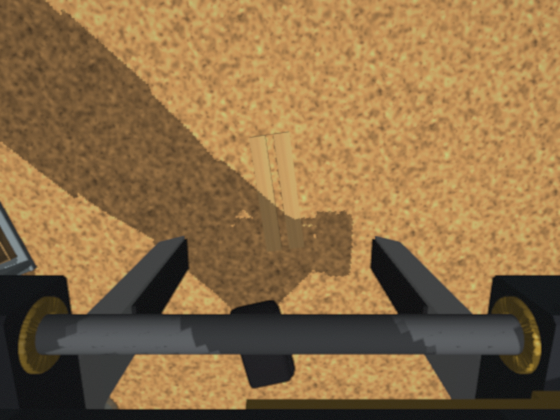

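The narrow board shows in the wrist view centred at (192,279). It measures 40 x 120.6 mm, centre (0.559, 0.354), angle −9.2°. Now the rack.

>>> arm_command(plan=[-1,-0.2,-0.82,0,0.1,-1,-0.2,-0.82,0,0.1,-1,-0.2,-0.82,0,0.1,-1,-0.2,-0.82,0,0.1,-1,-0.2,-0.82,0,0.1,-1,-0.2,-0.82,0,0.1,-1,-0.2,-0.82,0,0.1,-1,-0.2,-0.82,0,0.1,-1,-0.2,-0.82,0,0.1])

```text
time_s: 3.15
ee_pos: [0.473, 0.03, 0.4051]
eef_rot: [3.141, 0.001, 3.053]
force: [0.3, 0.2, -0.1]
grip_width: 0.094
```

```bash
python3 - <<'E'
from h import *
im,pp=rect('rack','wrist',.097,'w2')
for q in vision.pinpoint('pile_foot','wrist'): print(q, w('wrist',q['at'],.008,pp))
import pickle;pickle.dump(pp,open('w2.pkl','wb'))
cv2.imwrite('pics/w2b.png',cv2.resize(im[80:330,140:440],(720,600),interpolation=cv2.INTER_CUBIC))
E
```

```text
tcp [0.4732 0.0306 0.405 ] [3.1413e+00 8.0000e-04 3.0539e+00] v 0.0207 t 3.2
rack 0.94 [192. 278.] ((468.3287658691406, 29.775482177734375), (182.32984924316406, 75.46671295166016), 3.1360154151916504)
pin [185.4, 275.4] 0.95 [0.4565 0.0289 0.097 ]
```

View pics/w2b.png

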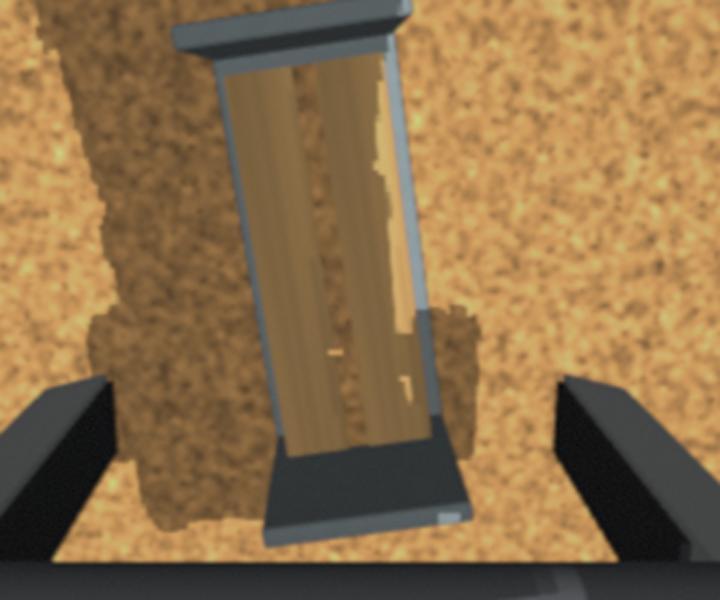

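View pics/w2.png

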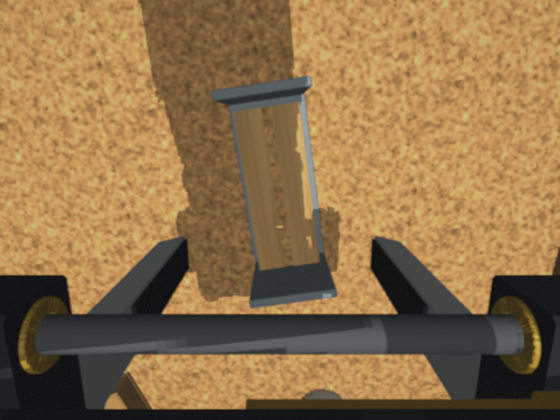

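```bash
python3 - <<'E'
import cv2,numpy as np
a=cv2.imread('pics/w2.png')
b=cv2.resize(a[70:120,205:325],None,fx=6,fy=6,interpolation=cv2.INTER_CUBIC)
c=cv2.resize(a[260:310,230:350],None,fx=6,fy=6,interpolation=cv2.INTER_CUBIC)
cv2.imwrite('pics/w2c.png',np.vstack([b,c]))
E
```

```text
(no output)
```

View pics/w2c.png

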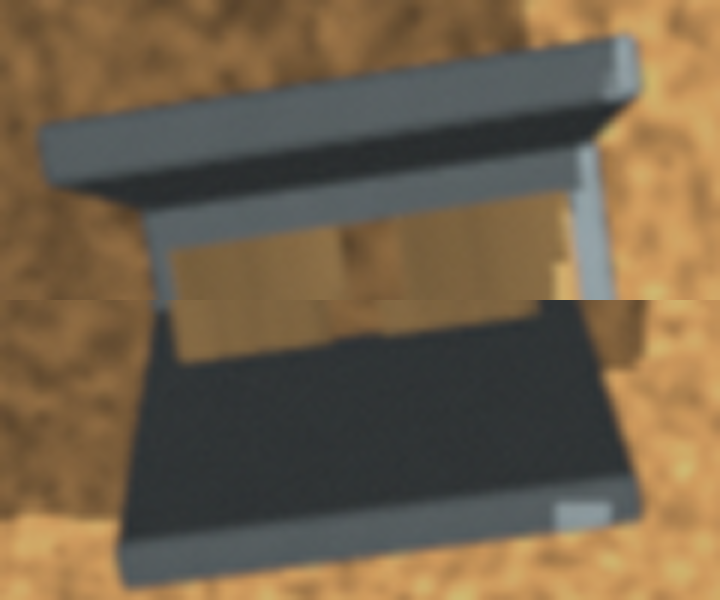

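```bash
cat > fit.py <<'E'
from h import *
import pickle
from scipy.optimize import least_squares
def run(pp,panel,pile,pw=.059):
    def pts(p):
        c,s=np.cos(p[2]),np.sin(p[2])
        return lambda x,y,z:(p[0]+c*x-s*y,p[1]+s*x+c*y,z)
    def res(p):
        f=pts(p);r=[]
        for (x,y,z),uv in panel: r+=list(np.subtract(px('',f(x,y,z),pp),uv))
        for (x,y),uv in pile: r+=list(np.subtract(px('',f(x,y,p[3]),pp),uv))
        return r
    s=least_squares(res,[.47,.03,0,.04],loss='soft_l1');print(s.x.round(4),np.round(s.fun,1))
    return s.x
if __name__=='__main__':
    pp=pickle.load(open('w2.pkl','rb'))
    A=lambda u,v:(70+(v+.5)/6-.5,205+(u+.5)/6-.5)
    B=lambda u,v:(260+(v-300+.5)/6-.5,230+(u+.5)/6-.5)
    panel=[((-.091,-.038,.097),A(40,130)),((-.091,.038,.097),A(632,37)),((-.083,-.038,.097),A(47,185)),((-.083,.038,.097),A(638,95)),
     ((.083,-.038,.097),B(120,543)),((.083,.038,.097),B(638,478)),((.091,-.038,.097),B(125,587)),((.091,.038,.097),B(642,520))]
    pile=[((-.075,-.0295),A(170,250)),((-.075,.0295),A(570,190)),((.075,-.0295),B(180,365))]
    run(pp,panel,pile);run(pp,panel,pile[:0])
E
sed -i 's/-.091/-.091/' fit.py; python3 fit.py
```

```text
[0.469  0.03   0.0561 0.0534] [-1.2 -1.3 -1.3  1.2  0.7 -0.4  0.2  1.5  0.5 -1.2 -0.5  0.8  1.6 -0.5
  1.1  1.2  0.1 -0.6 -0.2 -0.1 -0.2 -0.1]
[0.469  0.0298 0.0571 0.04  ] [-1.2 -1.6 -1.5  0.8  0.7 -0.7  0.1  1.2  0.5 -1.3 -0.6  0.7  1.5 -0.6
  1.   1.1]
```

Fitting the rack corners puts it at (0.469, 0.030) with yaw about 3.2°. The pile top is at very roughly 53 mm. Now the broad board.

>>> arm_command(plan=[-1,0,-0.87,0,-0.126,-1,0,-0.87,0,-0.126,-1,0,-0.87,0,-0.126,-1,0,-0.87,0,-0.126,-1,0,-0.87,0,-0.126,-1,0,-0.87,0,-0.126,-1,0,-0.87,0,-0.126,-1,0,-0.87,0,-0.126,-1,0,-0.87,0,-0.126,-1,0,-0.87,0,-0.126])

```text
time_s: 4.35
ee_pos: [0.4739, -0.3169, 0.4045]
eef_rot: [3.141, -0.0, 2.791]
force: [0.6, -0.2, -0.2]
grip_width: 0.0938
```

```bash
python3 - <<'E'
from h import *
rect('broad_center','wrist',.016,'w3')
E
```

```text
tcp [ 0.4739 -0.3168  0.4047] [3.1415 0.     2.7912] v 0.0074 t 4.4
broad_center 0.56 [183. 279.] ((475.9988098144531, -320.1266784667969), (57.90157699584961, 149.92723083496094), 69.25171661376953)
pin [188.0, 275.8] 0.83 [ 0.4744 -0.3206  0.008 ]
```

View pics/w3.png

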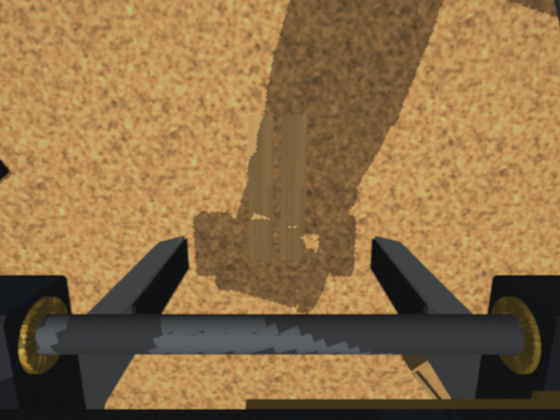

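>>> arm_command(plan=[-1,0.006,-0.006,-0.2,-0.0055,-1,0.006,-0.006,-0.45,-0.0055,-1,0.006,-0.006,-0.45,-0.0055,-1,0.006,-0.006,-0.45,-0.0055,-1,0.006,-0.006,-0.45,-0.0055,-1,0.006,-0.006,-0.45,-0.0055])

```text
time_s: 5.1
ee_pos: [0.4763, -0.3203, 0.2259]
eef_rot: [-3.141, 0.001, 2.779]
force: [-0.0, -0.5, -0.7]
grip_width: 0.0939
```

```bash
python3 - <<'E'
from h import *
rect('broad_center','wrist',.016,'w4')
E
```

```text
tcp [ 0.4764 -0.3206  0.2268] [-3.1408e+00  2.6000e-03  2.7784e+00] v 0.0147 t 5.15
broad_center 0.77 [208. 280.] ((459.4234619140625, -313.7727966308594), (57.91987609863281, 114.98724365234375), 69.30364227294922)
```

View pics/w4.png

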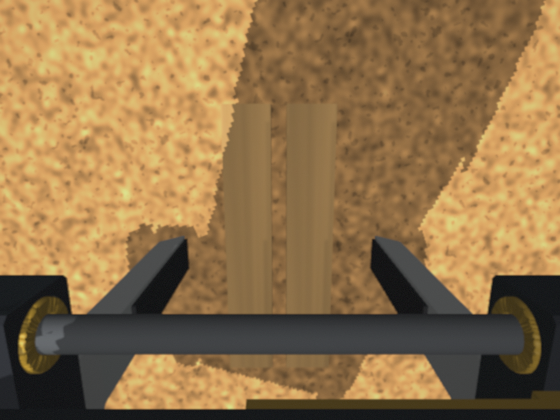

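The board sits square between the fingers. I'll lower to about 3 mm off the desk and grip.

>>> arm_command(plan=[-1,0,0,-0.055,0,-1,0,0,-0.055,0,-1,0,0,-0.055,0])

```text
time_s: 5.55
ee_pos: [0.476, -0.3207, 0.2038]
eef_rot: [-3.141, 0.001, 2.778]
force: [0.9, -0.0, 0.4]
grip_width: 0.0941
```

>>> arm_command(plan=[1,0,0,0,0,1,0,0,0,0,1,0,0,0,0,1,0,0,0,0,1,0,0,0,0,1,0,0,0,0,1,0,0,0,0,1,0,0,0,0], newtons=25)

```text
time_s: 6.35
ee_pos: [0.4758, -0.3206, 0.2028]
eef_rot: [-3.142, 0.0, 2.778]
force: [-0.1, 1.5, 3.4]
grip_width: 0.0578
```

>>> arm_command(plan=[1,0,0,0.05,0,1,0,0,0.2,0,1,0,0,0.4,0,1,0,0,0.4,0,1,0,0,0.4,0,1,0,0,0.4,0,1,0,0,0.4,0])

```text
time_s: 7.05
ee_pos: [0.4756, -0.3205, 0.3609]
eef_rot: [3.141, -0.003, 2.778]
force: [0.4, -0.3, -1.1]
grip_width: 0.0581
```

```bash
python3 - <<'E'
from h import *
im,pp=rect('broad_center','wrist',.016,'w5')
import pickle;pickle.dump(pp,open('w5.pkl','wb'))
z=sensors.get_obs()['ee_pos'][2]-.1865
for q in vision.silhouettes('broad_center','wrist')[:1]:
    cs=max(cv2.findContours(q['mask'].astype(np.uint8),0,2)[0],key=cv2.contourArea)
    print(z,cv2.minAreaRect(np.array([1000*w('',(p[0][1],p[0][0]),z,pp)[:2] for p in cs],np.float32)))
E
```

```text
tcp [ 0.4757 -0.3206  0.3608] [ 3.1407e+00 -2.8000e-03  2.7778e+00] v 0.0052 t 7.1
broad_center 0.95 [221. 280.] ((490.8929443359375, -326.05743408203125), (115.26094055175781, 199.43727111816406), 69.34400939941406)
pin [255.7, 280.2] 0.97 [ 0.531  -0.3402  0.008 ]
0.1747115052321686 ((452.2585754394531, -311.1842346191406), (58.92411422729492, 101.95704650878906), 69.34407806396484)
```

View pics/w5.png

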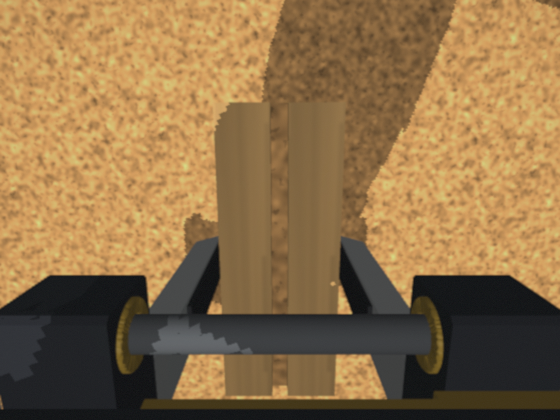

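```bash
python3 - <<'E'
from h import *
import pickle
pp=pickle.load(open('w5.pkl','rb'))
c,s=np.cos(2.778),np.sin(2.778)
for z in (.170,.1747,.178):
  for rc in [(102,230),(102,343),(395,226),(395,335)]:
    d=w('',rc,z,pp)[:2]-[.4757,-.3206]; print(z,rc,(d@[c,s]).round(4),(d@[-s,c]).round(4))
E
```

```text
0.17 (102, 230) 0.0761 0.0213
0.17 (102, 343) 0.076 -0.029
0.17 (395, 226) -0.0768 0.0284
0.17 (395, 335) -0.0769 -0.0307
0.1747 (102, 230) 0.0759 0.0207
0.1747 (102, 343) 0.0758 -0.0282
0.1747 (395, 226) -0.0728 0.0276
0.1747 (395, 335) -0.0729 -0.0299
0.178 (102, 230) 0.0757 0.0203
0.178 (102, 343) 0.0757 -0.0277
0.178 (395, 226) -0.07 0.027
0.178 (395, 335) -0.0701 -0.0293
```

>>> arm_command(plan=[1,-0.0155,0.8765,0,0.2,1,-0.0155,0.8765,0,0.2,1,-0.0155,0.8765,0,0.2,1,-0.0155,0.8765,0,0.2,1,-0.0155,0.8765,0,0.2,1,-0.0155,0.8765,0,0.2,1,-0.0155,0.8765,0,0.2,1,-0.0155,0.8765,0,0.2,1,-0.0155,0.8765,0,0.2,1,-0.0155,0.8765,0,0.2,1,-0.0155,0.8765,0,0.2])

```text
time_s: 8.35
ee_pos: [0.4697, 0.0288, 0.3625]
eef_rot: [-3.142, -0.0, -3.088]
force: [-0.4, 0.5, -0.9]
grip_width: 0.0577
```

```bash
python3 - <<'E'
from h import *
im,pp=rect('rack','wrist',.097,'w6')
import pickle;pickle.dump(pp,open('w6.pkl','wb'))
cv2.imwrite('pics/s6.png',vision.camera('scene'))
print(sensors.get_obs()['force'])
a=im
b=cv2.resize(a[60:160,180:380],None,fx=4,fy=4,interpolation=cv2.INTER_CUBIC);cv2.imwrite('pics/w6b.png',b)
E
```

```text
tcp [0.4697 0.0289 0.3625] [-3.1415e+00 -2.0000e-04 -3.0884e+00] v 0.004 t 8.4
rack 0.66 [ 94. 277.] ((384.9385070800781, 25.266155242919922), (12.773982048034668, 74.95453643798828), 2.999471426010132)
[ 0.22967438 -0.19976757 -1.01858774]
```

View pics/w6.png

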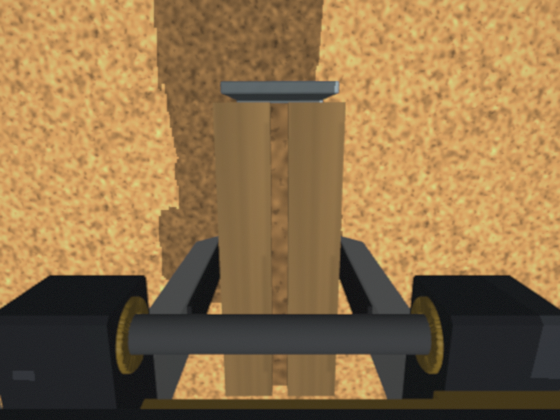

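View pics/w6b.png

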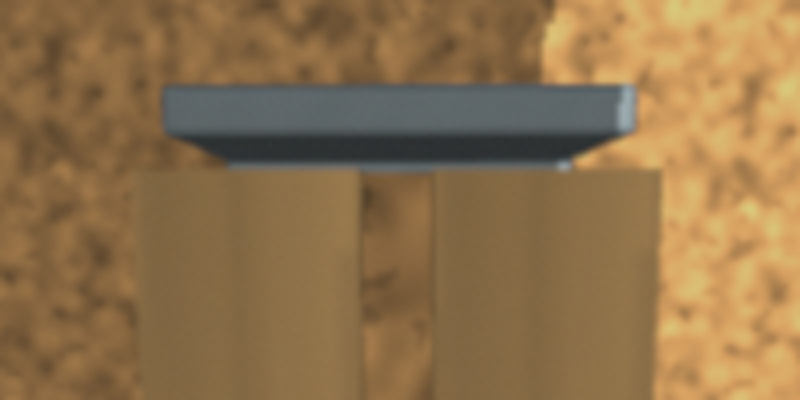

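View pics/s6.png

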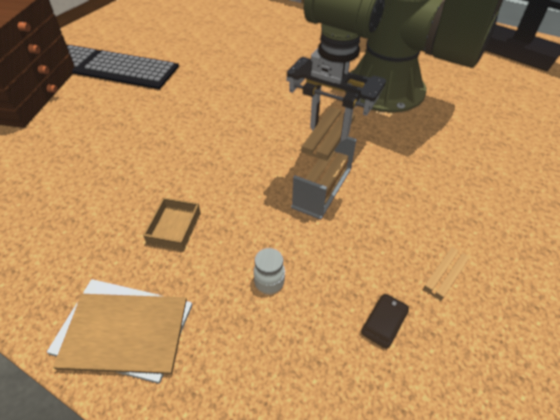

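```bash
python3 - <<'E'
from h import *
import pickle
pp=pickle.load(open('w6.pkl','rb'))
A=lambda u,v:(60+(v+.5)/4-.5,180+(u+.5)/4-.5)
y=-3.0884;c,s=np.cos(y),np.sin(y);T=np.array([.4697,.0289])
def l(rc,z):
    d=w('',rc,z,pp)[:2]-T;return (d@[c,s]).round(4),(d@[-s,c]).round(4)
for p in [(163,86),(636,86),(165,134),(632,134)]: print('panel',l(A(*p),.097))
for p in [(138,170),(658,170)]: print('board',l(A(*p),.174))
E
```

```text
panel (np.float64(0.0912), np.float64(0.0367))
panel (np.float64(0.0911), np.float64(-0.038))
panel (np.float64(0.0839), np.float64(0.0367))
panel (np.float64(0.0839), np.float64(-0.0376))
board (np.float64(0.0752), np.float64(0.028))
board (np.float64(0.0751), np.float64(-0.029))
```

Board and panel edge are parallel (both panel corners at row 81), and all centring offsets are under 1 mm. I'll lower to just above the highest possible pile top.

>>> arm_command(plan=[1,0,0,-0.1,0,1,0,0,-0.16,0,1,0,0,-0.2,0,1,0,0,-0.22,0,1,0,0,-0.22,0,1,0,0,-0.22,0])

```text
time_s: 9.15
ee_pos: [0.4698, 0.0299, 0.2754]
eef_rot: [-3.142, 0.001, -3.087]
force: [0.1, 0.4, -0.6]
grip_width: 0.0577
```

```bash
python3 - <<'E'
from h import *
cv2.imwrite('pics/s7.png',cv2.resize(vision.camera('scene')[90:240,250:400],(600,600),interpolation=cv2.INTER_CUBIC))
o=sensors.get_obs();print(o['force'],o['ee_pos'],o['moment'])
E
```

```text
[-0.55745532 -0.3287297  -0.97304045] [0.46982555 0.02990281 0.27553782] [-0.02898115  0.02539317  0.01066989]
```

View pics/s7.png

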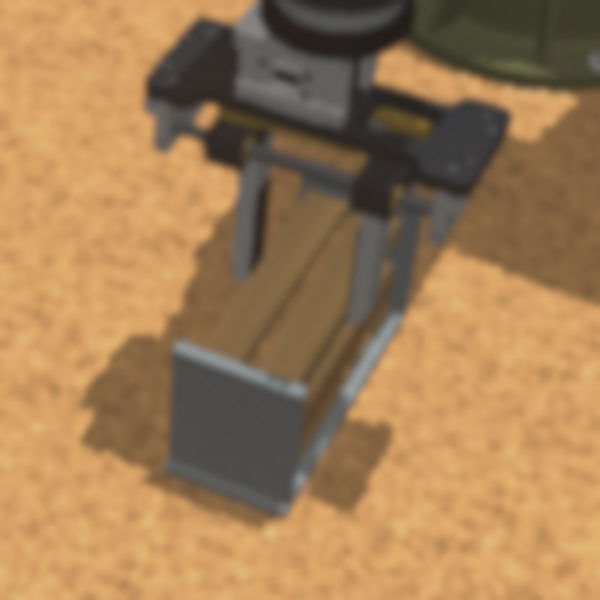

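>>> arm_command(plan=[1,0,0,-0.005,0,1,0,0,-0.01,0,1,0,0,-0.01,0])

```text
time_s: 9.5
ee_pos: [0.4695, 0.03, 0.2706]
eef_rot: [-3.142, 0.0, -3.086]
force: [0.0, 1.3, -0.8]
grip_width: 0.0576
```

>>> arm_command(plan=[1,0,0,-0.005,0,1,0,0,-0.0075,0,1,0,0,-0.0075,0])

```text
time_s: 9.8
ee_pos: [0.4696, 0.03, 0.2675]
eef_rot: [3.142, -0.0, -3.086]
force: [0.7, 0.6, -0.8]
grip_width: 0.0578
```

>>> arm_command(plan=[1,0,0,-0.005,0,1,0,0,-0.005,0])

```text
time_s: 10.0
ee_pos: [0.4695, 0.03, 0.2654]
eef_rot: [3.142, -0.0, -3.087]
force: [-1.3, 0.4, -0.6]
grip_width: 0.0576
```

>>> arm_command(plan=[1,0,0,-0.005,0,1,0,0,-0.005,0])

```text
time_s: 10.2
ee_pos: [0.4695, 0.03, 0.2634]
eef_rot: [3.142, -0.0, -3.086]
force: [-0.6, 0.6, 0.1]
grip_width: 0.058
```

>>> arm_command(plan=[1,0,0,-0.0025,0,1,0,0,-0.0025,0])

```text
time_s: 10.4
ee_pos: [0.4695, 0.03, 0.2625]
eef_rot: [-3.142, -0.0, -3.086]
force: [-1.3, -0.5, -0.5]
grip_width: 0.0576
```

>>> arm_command(plan=[1,0,0,-0.0025,0,1,0,0,-0.0025,0])

```text
time_s: 10.6
ee_pos: [0.4696, 0.03, 0.2616]
eef_rot: [3.142, -0.0, -3.086]
force: [-0.2, 0.2, -1.5]
grip_width: 0.0577
```

>>> arm_command(plan=[1,0,0,-0.0025,0,1,0,0,-0.005,0])

```text
time_s: 10.8
ee_pos: [0.4696, 0.03, 0.2596]
eef_rot: [3.142, 0.0, -3.087]
force: [0.0, -0.2, -1.2]
grip_width: 0.0576
```

>>> arm_command(plan=[1,0,0,-0.0025,0,1,0,0,-0.0025,0])

```text
time_s: 11.0
ee_pos: [0.4696, 0.03, 0.2585]
eef_rot: [3.142, -0.0, -3.086]
force: [-0.8, 0.3, -0.4]
grip_width: 0.0577
```

>>> arm_command(plan=[1,0,0,-0.0025,0,1,0,0,-0.0025,0])

```text
time_s: 11.2
ee_pos: [0.4696, 0.03, 0.2576]
eef_rot: [-3.142, -0.0, -3.086]
force: [-0.0, 0.4, -2.2]
grip_width: 0.0575
```

>>> arm_command(plan=[1,0,0,-0.0025,0,1,0,0,-0.0025,0])

```text
time_s: 11.4
ee_pos: [0.4696, 0.03, 0.2566]
eef_rot: [-3.142, -0.0, -3.086]
force: [-0.3, 0.8, -0.3]
grip_width: 0.0578
```

Underside is now at about 54 mm with no contact yet. I'll continue one millimetre at a time.

>>> arm_command(plan=[1,0,0,-0.0025,0,1,0,0,-0.0025,0])

```text
time_s: 11.6
ee_pos: [0.4697, 0.03, 0.2558]
eef_rot: [-3.142, 0.001, -3.086]
force: [-0.2, 0.3, 2.8]
grip_width: 0.0578
```

>>> arm_command(plan=[1,0,0,-0.0025,0,1,0,0,-0.0025,0])

```text
time_s: 11.8
ee_pos: [0.4698, 0.03, 0.2558]
eef_rot: [-3.142, 0.001, -3.087]
force: [-5.2, -0.1, 15.9]
grip_width: 0.0578
```

Contact at TCP z = 0.2558, so the pile top is at about 53 mm. I'll back off the excess load, then release.

>>> arm_command(plan=[1,0,0,0.002,0,1,0,0,0.002,0])

```text
time_s: 12.0
ee_pos: [0.4697, 0.03, 0.2558]
eef_rot: [-3.142, 0.001, -3.087]
force: [-2.1, -0.3, 7.3]
grip_width: 0.0574
```

>>> arm_command(plan=[1,0,0,0.001,0,1,0,0,0.001,0])

```text
time_s: 12.2
ee_pos: [0.4696, 0.03, 0.2558]
eef_rot: [3.142, -0.0, -3.086]
force: [-0.5, -0.2, 2.1]
grip_width: 0.0581
```

>>> arm_command(plan=[0.2,0,0,0,0,0,0,0,0,0,-1,0,0,0,0,-1,0,0,0,0,-1,0,0,0,0,-1,0,0,0,0])

```text
time_s: 12.8
ee_pos: [0.4695, 0.03, 0.2557]
eef_rot: [3.142, -0.0, -3.086]
force: [0.4, 0.2, -0.1]
grip_width: 0.0861
```

>>> arm_command(plan=[-1,0,0,0.1,0,-1,0,0,0.3,0,-1,0,0,0.37,0,-1,0,0,0.37,0,-1,0,0,0.37,0,-1,0,0,0.37,0])

```text
time_s: 13.4
ee_pos: [0.4694, 0.03, 0.4024]
eef_rot: [3.141, -0.002, -3.087]
force: [-0.3, 0.2, -0.7]
grip_width: 0.094
```

```bash
python3 - <<'E'
from h import *
im,pp=rect('broad_center','wrist',.069,'w8')
import pickle;pickle.dump(pp,open('w8.pkl','wb'))
cv2.imwrite('pics/w8b.png',cv2.resize(im[60:310,180:380],(480,600),interpolation=cv2.INTER_CUBIC))
E
```

```text
tcp [0.4695 0.03   0.4021] [ 3.1415e+00 -2.7000e-03 -3.0864e+00] v 0.0079 t 13.45
broad_center 0.63 [189. 282.] ((469.1688537597656, 30.904918670654297), (149.05201721191406, 58.486473083496094), 3.2552788257598877)
pin [195.8, 280.2] 0.58 [0.4658 0.0311 0.069 ]
```

View pics/w8b.png

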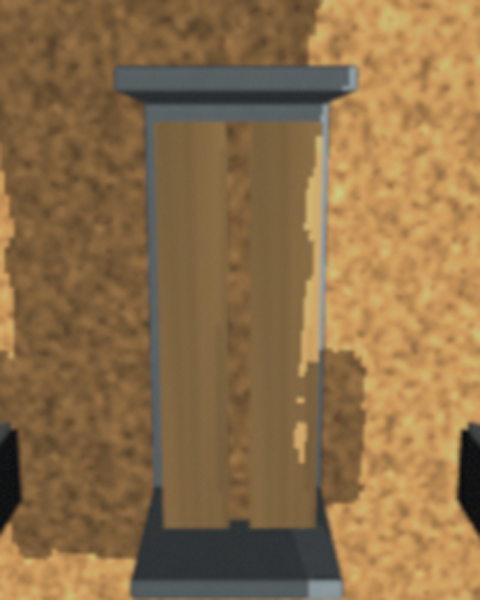

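```bash
python3 - <<'E'
from h import *
import pickle
from fit import run
pp=pickle.load(open('w8.pkl','rb'))
A=lambda u,v:(60+(v+.5)/2.4-.5,180+(u+.5)/2.4-.5)
panel=[((-.091,-.038,.097),A(115,67)),((-.091,.038,.097),A(357,66)),((-.083,-.038,.097),A(118,92)),((-.083,.038,.097),A(357,91)),
 ((.083,-.038,.097),A(137,581)),((.083,.038,.097),A(338,580)),((.091,-.038,.097),A(133,597)),((.091,.038,.097),A(343,597))]
run(pp,panel,[])
run(pp,[],[((a*.075,b*.029),A(*q)) for a,b,q in [(-1,-1,(153,121)),(-1,1,(323,121)),(1,-1,(163,529)),(1,1,(315,529))]])
o=[w('',A(*q),.069,pp).round(4) for q in [(153,121),(323,121),(163,529),(315,529)]];print(o,np.mean(o,0))
E
```

```text
[0.4688 0.03   0.0573 0.04  ] [-1.  -0.9 -0.9  1.2 -0.1 -1.8  0.   0.9  0.1 -2.7  0.3  3.2  2.  -0.7
  1.8  0.9]
[0.4691 0.0303 0.0565 0.0706] [ 0.1 -0.  -0.1  0.1  0.  -0.1 -0.1  0.1]
[array([ 0.3957, -0.003 ,  0.069 ]), array([0.3925, 0.0551, 0.069 ]), array([0.5463, 0.0056, 0.069 ]), array([0.5431, 0.0636, 0.069 ])] [0.4694   0.030325 0.069   ]
```

Broad board centre (0.4691, 0.0303), yaw 0.0565, against the rack's (0.4688, 0.0300), 0.057, so it is centred and square. On to the narrow board.

>>> arm_command(plan=[-1,0.223,0.809,0,-0.103,-1,0.223,0.809,0,-0.103,-1,0.223,0.809,0,-0.103,-1,0.223,0.809,0,-0.103,-1,0.223,0.809,0,-0.103,-1,0.223,0.809,0,-0.103,-1,0.223,0.809,0,-0.103,-1,0.223,0.809,0,-0.103,-1,0.223,0.809,0,-0.103,-1,0.223,0.809,0,-0.103])

```text
time_s: 14.55
ee_pos: [0.5589, 0.3528, 0.4032]
eef_rot: [-3.141, -0.001, 2.98]
force: [-0.7, 0.3, -0.3]
grip_width: 0.0939
```

>>> arm_command(plan=[-1,0,0,-0.2,0,-1,0,0,-0.4,0,-1,0,0,-0.44,0,-1,0,0,-0.44,0,-1,0,0,-0.44,0,-1,0,0,-0.44,0])

```text
time_s: 15.15
ee_pos: [0.5592, 0.353, 0.2293]
eef_rot: [3.141, 0.001, 2.98]
force: [0.7, 0.3, 1.3]
grip_width: 0.094
```

```bash
python3 - <<'E'
from h import *
rect('narrow_center','wrist',.016,'w9')
E
```

```text
tcp [0.5593 0.3532 0.2303] [3.1397e+00 2.4000e-03 2.9802e+00] v 0.011 t 15.2
narrow_center 0.68 [217. 280.] ((549.978759765625, 355.8504638671875), (41.2667350769043, 103.640380859375), 81.1402587890625)
pin [235.6, 280.2] 0.73 [0.5565 0.3546 0.008 ]
```

View pics/w9.png

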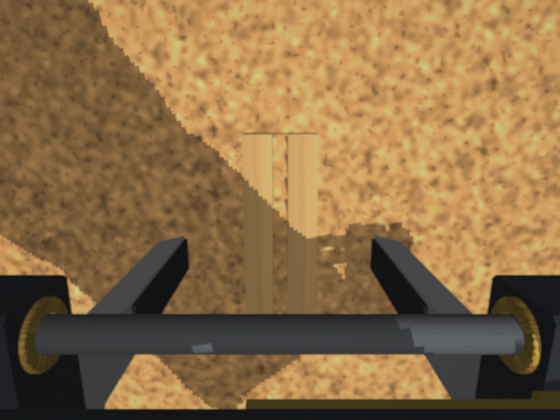

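>>> arm_command(plan=[-1,0,0.002,-0.062,0,-1,0,0.002,-0.062,0,-1,0,0.002,-0.062,0])

```text
time_s: 15.6
ee_pos: [0.5589, 0.3544, 0.2042]
eef_rot: [3.141, 0.001, 2.981]
force: [0.1, -0.9, 0.7]
grip_width: 0.0939
```

>>> arm_command(plan=[1,0,0,0,0,1,0,0,0,0,1,0,0,0,0,1,0,0,0,0,1,0,0,0,0,1,0,0,0,0,1,0,0,0,0,1,0,0,0,0,1,0,0,0,0], newtons=25)

```text
time_s: 16.5
ee_pos: [0.5588, 0.3544, 0.203]
eef_rot: [-3.142, -0.0, 2.981]
force: [0.1, -0.0, 1.2]
grip_width: 0.0396
```

>>> arm_command(plan=[1,0,0,0.05,0,1,0,0,0.2,0,1,0,0,0.4,0,1,0,0,0.4,0,1,0,0,0.4,0,1,0,0,0.4,0,1,0,0,0.4,0])

```text
time_s: 17.2
ee_pos: [0.5587, 0.3543, 0.3611]
eef_rot: [-3.14, -0.002, 2.981]
force: [0.4, 0.3, -0.7]
grip_width: 0.0397
```

```bash
python3 - <<'E'
from h import *
im,pp=rect('narrow_center','wrist',.174,'w10')
import pickle;pickle.dump(pp,open('w10.pkl','wb'))
E
```

```text
tcp [0.5587 0.3543 0.361 ] [-3.1396e+00 -2.4000e-03  2.9809e+00] v 0.0056 t 17.25
narrow_center 0.63 [229. 280.] ((541.5806274414062, 357.3785400390625), (39.95318603515625, 86.54020690917969), 80.76445770263672)
pin [257.7, 277.2] 0.75 [0.5551 0.3541 0.174 ]
```

View pics/w10.png

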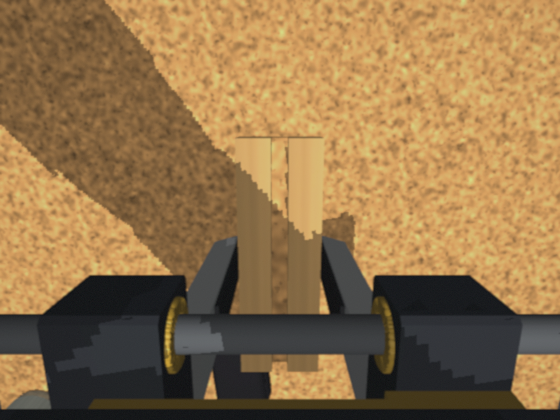

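```bash
python3 - <<'E'
from h import *
import pickle
pp=pickle.load(open('w10.pkl','rb'))
c,s=np.cos(2.9809),np.sin(2.9809)
for z in (.170,.1742,.178):
  for rc in [(137,238),(137,323),(371,241),(371,319)]:
    d=w('',rc,z,pp)[:2]-[.5587,.3543]; print(z,rc,(d@[c,s]).round(4),(d@[-s,c]).round(4))
E
```

```text
0.17 (137, 238) 0.0605 0.0186
0.17 (137, 323) 0.0605 -0.0202
0.17 (371, 241) -0.0623 0.0203
0.17 (371, 319) -0.0622 -0.0213
0.1742 (137, 238) 0.0607 0.0181
0.1742 (137, 323) 0.0607 -0.0197
0.1742 (371, 241) -0.0591 0.0197
0.1742 (371, 319) -0.059 -0.0208
0.178 (137, 238) 0.0609 0.0177
0.178 (137, 323) 0.0608 -0.0192
0.178 (371, 241) -0.0562 0.0193
0.178 (371, 319) -0.0561 -0.0204
```

>>> arm_command(plan=[1,-0.2225,-0.811,0,0.103,1,-0.2225,-0.811,0,0.103,1,-0.2225,-0.811,0,0.103,1,-0.2225,-0.811,0,0.103,1,-0.2225,-0.811,0,0.103,1,-0.2225,-0.811,0,0.103,1,-0.2225,-0.811,0,0.103,1,-0.2225,-0.811,0,0.103,1,-0.2225,-0.811,0,0.103,1,-0.2225,-0.811,0,0.103,1,-0.2225,-0.811,0,0.103])

```text
time_s: 18.45
ee_pos: [0.47, 0.0309, 0.3628]
eef_rot: [3.141, -0.001, -3.085]
force: [-0.1, 0.9, -0.5]
grip_width: 0.0397
```

```bash
python3 - <<'E'
from h import *
im,pp=rect('narrow_center','wrist',.174,'w11')
import pickle;pickle.dump(pp,open('w11.pkl','wb'))
cv2.imwrite('pics/w11b.png',cv2.resize(im[60:190,180:380],(800,520),interpolation=cv2.INTER_CUBIC))
E
```

```text
tcp [0.47   0.0308 0.3628] [ 3.1415e+00 -4.0000e-04 -3.0851e+00] v 0.0055 t 18.5
narrow_center 0.6 [226. 278.] ((453.58050537109375, 30.587703704833984), (87.39865112304688, 40.6667366027832), 3.2222580909729004)
pin [256.5, 281.2] 0.67 [0.4669 0.0323 0.174 ]
```

View pics/w11b.png

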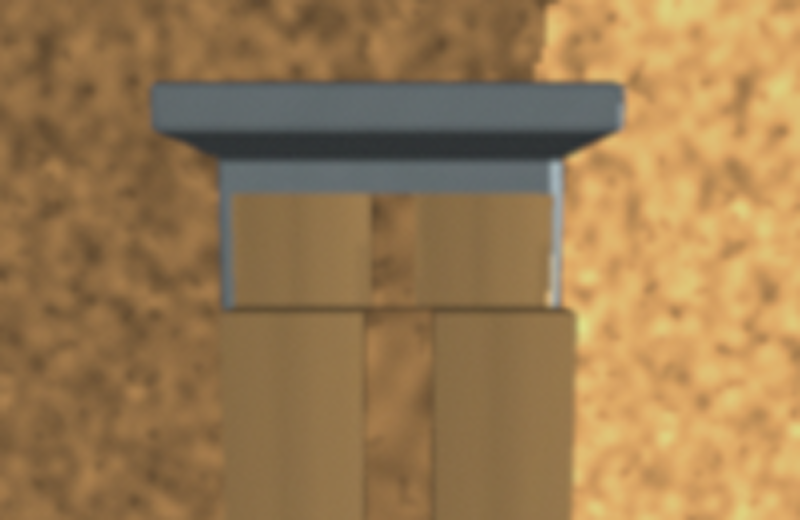

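```bash
python3 - <<'E'
from h import *
import pickle
pp=pickle.load(open('w11.pkl','rb'))
A=lambda u,v:(60+(v+.5)/4-.5,180+(u+.5)/4-.5)
y=-3.0851;c,s=np.cos(y),np.sin(y);T=np.array([.47,.0308])
def l(n,rc,z):
    d=w('',rc,z,pp)[:2]-T;print(n,(d@[c,s]).round(4),(d@[-s,c]).round(4))
for p in [(152,84),(622,84)]: l('panel',A(*p),.097)
for p in [(232,193),(551,193),(371,193),(416,193)]: l('broad',A(*p),.069)
for p in [(222,310),(574,310),(364,310),(434,310)]: l('narrow',A(*p),.1742)
E
```

```text
panel 0.0915 0.0383
panel 0.0915 -0.0361
broad 0.0757 0.0292
broad 0.0756 -0.028
broad 0.0756 0.0043
broad 0.0756 -0.0038
narrow 0.0601 0.019
narrow 0.06 -0.0205
narrow 0.0601 0.0031
narrow 0.06 -0.0048
```

>>> arm_command(plan=[1,-0.001,-0.0025,-0.1,0,1,-0.001,-0.0025,-0.16,0,1,-0.001,-0.0025,-0.2,0,1,-0.001,-0.0025,-0.21,0,1,-0.001,-0.0025,-0.21,0,1,-0.001,-0.0025,-0.21,0,1,-0.001,-0.0025,-0.21,0])

```text
time_s: 19.3
ee_pos: [0.4696, 0.0291, 0.2799]
eef_rot: [-3.141, 0.002, -3.086]
force: [0.7, 0.9, 0.8]
grip_width: 0.0397
```

>>> arm_command(plan=[1,0,0,-0.0025,0,1,0,0,-0.0025,0])

```text
time_s: 19.5
ee_pos: [0.4694, 0.029, 0.2783]
eef_rot: [-3.142, 0.001, -3.086]
force: [0.6, -1.0, -0.5]
grip_width: 0.0397
```

>>> arm_command(plan=[1,0,0,-0.0025,0,1,0,0,-0.0025,0])

```text
time_s: 19.7
ee_pos: [0.4694, 0.029, 0.277]
eef_rot: [-3.142, -0.0, -3.086]
force: [0.0, -0.3, -0.4]
grip_width: 0.0397
```

>>> arm_command(plan=[1,0,0.0015,-0.0025,0,1,0,0.0015,-0.0025,0])

```text
time_s: 19.9
ee_pos: [0.4694, 0.0296, 0.2759]
eef_rot: [3.142, -0.0, -3.087]
force: [0.2, 0.9, -0.5]
grip_width: 0.0398
```

>>> arm_command(plan=[1,0,0,-0.0025,0,1,0,0,-0.0025,0])

```text
time_s: 20.1
ee_pos: [0.4693, 0.0296, 0.2749]
eef_rot: [-3.142, -0.0, -3.086]
force: [-0.9, -0.2, 0.1]
grip_width: 0.0401
```

>>> arm_command(plan=[1,0,0,-0.0025,0,1,0,0,-0.0025,0])

```text
time_s: 20.3
ee_pos: [0.4694, 0.0296, 0.2739]
eef_rot: [-3.142, -0.0, -3.087]
force: [0.3, -0.1, -0.3]
grip_width: 0.04
```

```bash
python3 - <<'E'
from h import *
o=sensors.get_obs();print(o['force'],o['ee_pos'])
im,pp=rect('narrow_center','wrist',.088,'w12')
cv2.imwrite('pics/w12b.png',cv2.resize(im[60:190,180:380],(800,520),interpolation=cv2.INTER_CUBIC))
import pickle;pickle.dump(pp,open('w12.pkl','wb'))
E
```

```text
[ 0.34906227 -0.13573412 -0.33301546] [0.46935024 0.02958393 0.27394369]
tcp [0.4694 0.0296 0.274 ] [-3.1416e+00 -1.0000e-04 -3.0865e+00] v 0.0021 t 20.35
narrow_center 0.61 [228. 279.] ((452.10015869140625, 29.489925384521484), (85.92891693115234, 40.34651565551758), 3.165598154067993)
pin [253.4, 278.4] 0.68 [0.4637 0.0295 0.088 ]
```

View pics/w12b.png

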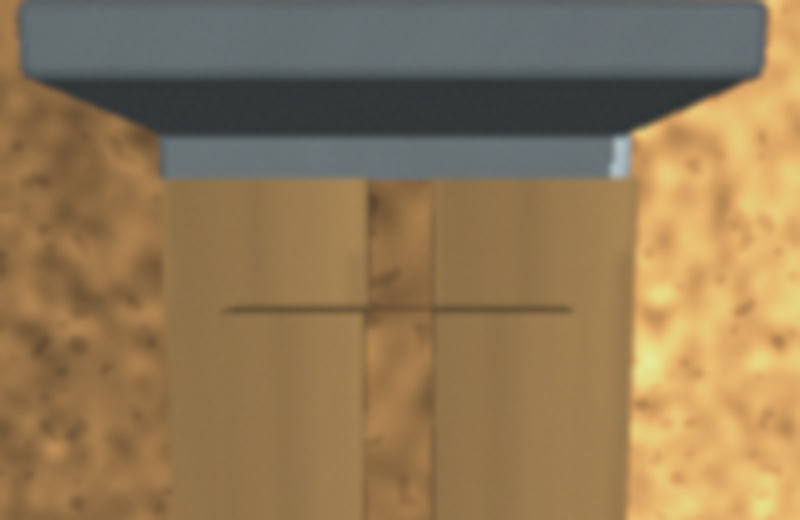

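The grooves line up: broad at column 400 and narrow at 399 in the crop. I'll take the last 2 mm in fine steps.

>>> arm_command(plan=[1,0,0,-0.0025,0,1,0,0,-0.0025,0])

```text
time_s: 20.65
ee_pos: [0.4694, 0.0296, 0.2729]
eef_rot: [-3.142, -0.0, -3.086]
force: [0.0, 0.3, -0.6]
grip_width: 0.0398
```

>>> arm_command(plan=[1,0,0,-0.0015,0,1,0,0,-0.0015,0])

```text
time_s: 20.85
ee_pos: [0.4694, 0.0296, 0.2724]
eef_rot: [-3.142, -0.0, -3.086]
force: [0.5, -0.4, -0.7]
grip_width: 0.0397
```

>>> arm_command(plan=[1,0,0,-0.001,0,1,0,0,-0.001,0])

```text
time_s: 21.05
ee_pos: [0.4694, 0.0296, 0.2721]
eef_rot: [-3.142, 0.0, -3.086]
force: [-0.0, -0.3, -0.8]
grip_width: 0.0397
```

>>> arm_command(plan=[1,0,0,-0.001,0,1,0,0,-0.001,0])

```text
time_s: 21.25
ee_pos: [0.4694, 0.0296, 0.272]
eef_rot: [-3.142, 0.0, -3.086]
force: [-1.7, 0.3, 5.2]
grip_width: 0.0396
```

>>> arm_command(plan=[1,0,0,0.0005,0,1,0,0,0.0005,0])

```text
time_s: 21.45
ee_pos: [0.4694, 0.0296, 0.272]
eef_rot: [-3.142, 0.0, -3.086]
force: [-1.2, 0.6, 5.8]
grip_width: 0.0398
```

>>> arm_command(plan=[0.4,0,0,0,0,0.2,0,0,0,0,-0.3,0,0,0,0,-0.6,0,0,0,0,-0.6,0,0,0,0,-0.6,0,0,0,0])

```text
time_s: 22.05
ee_pos: [0.4694, 0.0296, 0.2717]
eef_rot: [-3.142, -0.0, -3.086]
force: [0.1, -0.5, -0.3]
grip_width: 0.0679
```

>>> arm_command(plan=[-0.6,0,0,0.1,0,-1,0,0,0.3,0,-1,0,0,0.33,0,-1,0,0,0.33,0,-1,0,0,0.33,0,-1,0,0,0.33,0,-1,0,0,0.33,0])

```text
time_s: 22.75
ee_pos: [0.4694, 0.0296, 0.4024]
eef_rot: [3.141, -0.003, -3.087]
force: [-0.8, -0.7, -0.5]
grip_width: 0.0938
```

```bash
python3 - <<'E'
from h import *
im,pp=rect('narrow_center','wrist',.085,'w13')
import pickle;pickle.dump(pp,open('w13.pkl','wb'))
cv2.imwrite('pics/w13b.png',cv2.resize(im[60:310,180:380],(480,600),interpolation=cv2.INTER_CUBIC))
cv2.imwrite('pics/s13.png',vision.camera('scene'))
E
```

```text
tcp [0.4694 0.0296 0.4026] [ 3.1414e+00 -2.2000e-03 -3.0865e+00] v 0.0075 t 22.8
narrow_center 0.8 [198. 279.] ((469.8013916015625, 30.268234252929688), (119.53866577148438, 39.9456787109375), 3.1185665130615234)
pin [199.2, 279.6] 0.73 [0.4651 0.0302 0.085 ]
```

View pics/w13b.png

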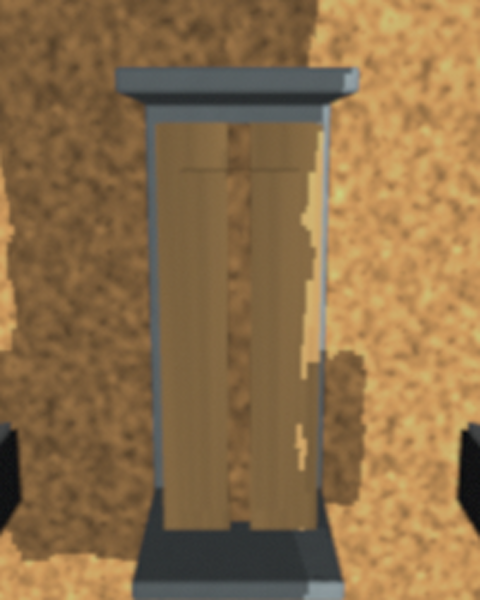

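View pics/s13.png

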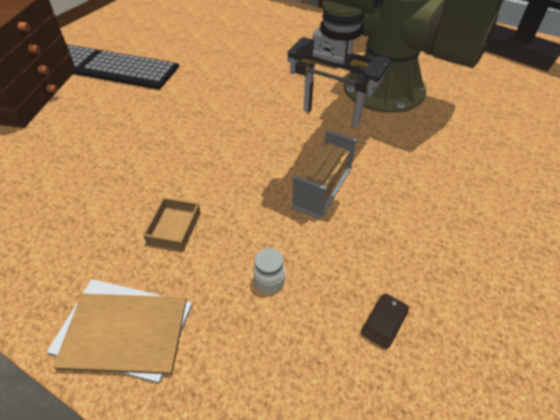

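The wrist view shows the narrow board lying square on the broad one, with its far edge at crop (240,170) and the grooves in line. In the scene view the jar, tray and mouse are where they were. Handing in.

```bash
python3 - <<'E'
from h import *
o=sensors.get_obs();print(o['force'],o['time_s']);print(job.hand_in())
E
```

```text
[ 0.28377099  0.31077158 -0.79192609] 22.95
the job is handed in; nothing more can be done
None
```

Both boards are on the pile in the rack, groove up, broad first and narrow on top. I handed the job in at 22.95 s; it reports no verdict.

| Thing | Measured centre (x, y) in m | Angle |
|---|---|---|
| Rack | (0.4688, 0.0300) | about 3.3° |
| Broad board | (0.4691, 0.0303) | about 3.25° |
| Narrow board | (0.4698, 0.0303) | about 3.1° |

The broad board was last measured before the narrow one went on. After that, the picture showed it unchanged, but I did not measure it again.

- **Broad board:** it touched at a pile top of about 53 mm, which agreed with the camera estimate. My last 1 mm step pushed the contact force to 15.9 N for about 0.2 s, harder than I wanted. I eased it to 2 N before letting go.
- **Narrow board:** it touched at the expected height, 16 mm higher. I let go at about 5.8 N, because a 0.2 mm back-off before opening had not lowered the force.
- **Bystanders:** the last scene view showed the jar, tray and mouse where they started, and the gripper was well clear of everything.
- **Disagreement:** the rack corner fit left errors of up to about 3 pixels. They were nearly symmetric, so the centre should hold, and the centring seen in the pictures agreed with it.

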